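# Pin a metering pump's crank just past dead centre

## Robot

A 7-joint arm with a two-finger parallel gripper is mounted at the origin on a cart in front of the work surface, level with it; the furniture and walls round the work are solid. World frame = base frame: x ahead of the robot, y to its left, z up, the work surface at z = 0. Lengths are in mm, angles in rad, forces in N, time in s.
With the tool pointing down it reaches from about 400 to 875 mm from the base axis. Payload 4.4 kg.
Tool frame: the origin (TCP) lies between the finger pads; the fingertips stand ctrl.tip_reach ahead of it and the grasp point (between the pads) lies 8 mm behind it (ctrl.tip_reach is the distance from the TCP to the fingertips, in mm); z points along the fingers, y is the direction in which the jaws open and shut (so a half turn about z gives the same grasp; the last joint's range is limited). The gripper opens to 85 mm and grips with 20 to 120 N. Pads are 22 mm wide; open, the fingers measure 114 mm over their backs; the gripper's body (76 mm by 85 mm) begins 54 mm behind the grasp point. The pads swing forward as they close: fully open they stand 13 mm farther back than shut.
Start: joints at [1.151, 0.628, 0.038, 1.517, -0.027, 0.996, -0.02], TCP at [225.23, -609.745, 242.313] pointing down, gripper open.
Joint ranges: [-3.06, 3.06], [-0.37, 2.12], [-1.25, 1.32], [0.18, 2.47], [-1.1, 4.24], [0.23, 1.98], [-2.94, 2.94]. Speed limits (rad/s): [2.57, 2.57, 3.14, 3.14, 3.14, 3.14, 3.14].

## Interface

Orientations are given as [roll, pitch, yaw] about the fixed x, y, z axes, in that order (R = Rz(yaw) Ry(pitch) Rx(roll)).
In Python, from cell import status, viewer, order, ctrl gives the robot as it stands.
- The arm moves only by the tool play_rows, never from a script. Its argument "series" is a list of rows, each a list of 5 numbers: the shift along the tool's x, y, z in cm, then the turn about the tool's z in degrees, then the closure, from 0 (fully open) to 1 (shut). In form: [[x, y, z, yaw, gripper], ...]. A call has 1 to 8 rows; each row is the pose to reach, as a shift and turn from the pose commanded when the call began, along the tool's axes at that moment; what a row does not reach only later rows make up. A row lasts 1/10 s, in which the tool goes at most 50 mm and 8.59 degrees, less where a joint would pass 70% of its speed; a pose out of reach is approached as far as the arm can. A call with a gripper value outside its range is refused whole. The fingers move at their own pace and stop on an object; the grip force is fixed at half the most. Time passes only in rows, so rows that repeat a pose let the fingers close. It gives the time, the measured TCP pose, the force and the opening at its end, in the units of the state.
- status.read_state(): the state, without advancing time (a new reading comes with each control period).
- viewer.get_image(name): name is "scene" or "top" or "wrist"; returns a dict with "img" (400x640x3 uint8, red, green, blue), "vfov" (degrees; the focal length in pixels is half the picture's height over the tangent of half this angle, whatever the lens; pixels are square), "cx", "cy" (the principal point, pixels), "dist_coeffs" ([k1, k2, p1, p2, k3] as OpenCV has them; the pictures are not rectified), "rvec" (rotation vector, rad) and "tvec" (3), from world to camera coordinates, as OpenCV has them; the wrist camera has in their place "tool_from_camera" (4x4, takes a point from camera to tool coordinates, whose origin is the TCP and whose axes are the flange's). Camera axes: x right, y down, z forward; pixel columns grow to the right and rows downward; lengths in mm; the calibration is good to about 2 mm. A picture is of the moment at which its call begins: read the wrist's pose just before it. There is no depth.
- order.finish_job(): hands the job in, once; it reports no verdict.
The state is a dict: "clock": time; "qpos": joint angles; "qd": joint speeds; "tau": joint torques, N m; "eef_pos": TCP position; "tool_rot": TCP orientation; "force": force on the tool from outside, world axes, zero at the start; "torque": the same for the moment, N m; "width": finger opening in mm.
Only numpy, scipy, OpenCV 4.12 (cv2) and the standard library are available. Lean on these libraries where they do the work, as an engineer would, in place of code of your own. Each camera call takes 0.05 s, during which the arm holds its last target. There are 200 camera calls.

## Task

The metering pump behind the two tube pumps has to be pinned at its timing point, just past top dead centre. Turn its flywheel clockwise by the crank knob: feel it stiffen against the plunger, ease off again, and stop just past dead centre, where the plunger begins to help the wheel on; never let the wheel run away or kick back. Only then take the timing pin out of the black cuvette block and put it gently into the timing bore until its flange lies flat on the boss, leaving the glassware where it is.

Things in the scene. Friction and masses are not known exactly. Their poses are not given: they have to be found in the camera images.
- pump: plunger metering pump, fixed: square grey crankcase, 160 x 160 mm, 102 mm high to its aluminium cover, finned motor behind it (+x of the pump), steel pump head at its right (-y), flywheel on top, timing bore on its -x side. Origin on the worktop under the shaft, z up. Under the cover a crank web is clamped to the shaft at an unknown angle to the flywheel; it drives a plunger on a spring
- flywheel (a joint): flywheel angle, rad, growing clockwise seen from above, without end stop. At value q the knob lies, seen from the shaft, in the direction of the counter-clockwise angle -q from the pump's +x. Starts between -2.9 and -1.6. Dead centre comes once a turn, at an unknown value between -0.6 and 0.6 that must be felt. Left alone within 25 degrees of dead centre the wheel stays put
- shaft_top (a point): point on the upright shaft's axis, level with the rim's top, 116 mm above the worktop: centre of the knob's circle (radius 42 mm). Rim radius 51 mm; the hub rises 4 mm higher. Let go 30 to 50 degrees before dead centre the wheel kicks back, more than 30 degrees past it runs on by itself
- knob (a point): grasp point of the crank knob: black upright sleeve, 18 mm diameter, 48 mm high, spinning freely on its stud; on its axis, 16 mm below its top, 152 mm above the worktop. Force along its path: 5 N of bearing friction; steps up to 12 N where the crank meets the plunger, 50 degrees before dead centre; then falls steadily: 10 N 30 degrees before, the friction value at dead centre, half of that 14 degrees past
- timing_bore (a point): centre of the timing bore's mouth, axes as the pump's: 14 mm hole in a round steel boss (25 mm diameter, 10 mm high), narrowing to 12 mm in the cover 10 mm down; 66 mm from the shaft, 112 mm above the worktop. 17 mm down runs the crank web: its slot lets the pin through only 5 to 23 degrees past dead centre, else the pin stops with its flange 6 mm above the boss
- timing_pin: loose steel timing pin, 71 mm long, 60 g, origin at its tip's end, z along it towards the grip: tip and shank 10 mm diameter and 23 mm long with a tapered end, flange 22 mm diameter and 4 mm thick, above it a dark round grip 14 mm diameter up to 71 mm. It starts upright in an end slot of the cuvette block (14 x 14 mm slot, flange resting on the block)
- pin_grip (a point): middle of the pin's grip, on its axis, 50 mm above the tip, 23 mm above the flange's top
- pin_flange (a point): centre of the flange's underside, 23 mm above the pin's tip
- cuvette_rack: black cuvette block, fixed, 34 x 80 x 27 mm, four slots in a row along its y; origin under its centre. The pin stands in one end slot and a cuvette in the other, 27 mm either side of the centre (which is which varies)
- cuvette: clear glass cuvette, 12 x 12 x 45 mm, standing in the other end slot; origin at its foot; to be left alone
- beaker: clear beaker, 57 mm diameter, 66 mm high, standing at the left, between the near tube pump and the edge of the desk; to be left alone
- bottle: small white bottle, 28 mm diameter, 44 mm high, standing between the two tube pumps; to be left alone

How it is judged (in metres and radians):
On the way:
1. the flywheel has been turned well clockwise, up against the plunger, with the pin still out of the bore (value of joint flywheel above -1 rad and distance between pin_flange and timing_bore above 0.05 m), for 0.05 s.
At the end, for the whole second after the job is handed in: The pin stands upright (within 0.08 rad) in the timing bore, through the slot of the crank web, its flange no more than 3 mm above the boss and within 4 mm of the bore's centre, and pin and flywheel are at rest (z of pin_flange in the frame of timing_bore below 0.003 m and horizontal distance between pin_flange and timing_bore below 0.004 m and angle between pin_grip's own z axis and vertical below 0.08 rad and linear speed of timing_pin below 0.02 m/s and velocity of joint flywheel between -0.1 and 0.1 rad/s); the robot touches nothing.
It fails at once if the flywheel runs away, is spun or kicks back (faster than 3 rad/s clockwise or 1.2 rad/s backwards), or is turned backwards to more than 0.3 rad behind the lowest start (velocity of joint flywheel above 3 rad/s or velocity of joint flywheel below -1.2 rad/s or value of joint flywheel below -3.2 rad).
It fails at once if the wheel is worked while the pin's tip stands in the bore and is not home (contact force between the fingers and pump above 1.5 N and horizontal distance between pin_flange and timing_bore below 0.006 m and z of pin_flange in the frame of timing_bore between 0.004 and 0.02 m).
It fails at once if the pin is forced: more than 25 N between pin and pump (contact force between timing_pin and pump above 25 N).
It fails at once if glassware disturbed: cuvette tipped or moved more than 20 mm, beaker or bottle tipped or moved more than 30 mm (distance of cuvette from where it was at the start of the episode above 0.02 m or distance of any of beaker, bottle from where it was at the start of the episode above 0.03 m or angle between any of cuvette, beaker, bottle's own z axis and vertical above 0.5 rad).
It also fails if it takes over 72 s, if anything falls off the work surface, if the arm or the gripper's body presses on something with over 40 N, if the wrist force passes 120 N, or if a joint passes its speed limit or range.

## Working session

There is one attempt and no reset: what is moved stays moved. The work goes in short steps, Python scripts to look and compute and a tool call to move; the robot and the scene stay as the last step left them, time stands still between calls to the robot, and variables do not carry over. Pictures are saved under pics/ and viewed, about 8 in all and at most 12, crops included, and the job is handed in when it is done.

Besides the shell and the picture viewer there is one more tool, called as a command line: name --pt "numbers of a row" for each row, then --argument value for the rest. play_rows: Moves the arm, as the interface text tells. Its arguments: {"type":"object","properties":{"series":{"type":"array","items":{"type":"array","items":{"type":"number"}}}},"required":["series"]}

```bash
ls; mkdir -p pics
python3 - <<'E'
from cell import status, viewer, order, ctrl
import cv2
s=status.read_state();print({k:(v if not hasattr(v,'round') else v.round(3)) if not isinstance(v,list) else v for k,v in s.items()}, ctrl.tip_reach)
for n in("scene","top"):
    d=viewer.get_image(n);cv2.imwrite(f"pics/{n}0.png",d["img"][:,:,::-1]);d.pop("img");print(n,d)
E
```

```text
pics
{'clock': 0.0, 'qpos': array([ 1.151,  0.629,  0.038,  1.518, -0.027,  0.996, -0.02 ]), 'qd': array([-0.001, -0.002, -0.   , -0.001, -0.   , -0.001,  0.   ]), 'tau': array([ 0.0000e+00, -5.6340e+01,  1.2270e+00, -1.9344e+01,  1.1000e-02,
        1.1000e-02,  0.0000e+00]), 'eef_pos': array([ 224.998, -609.149,  241.358]), 'tool_rot': array([-3.14 ,  0.   ,  0.354]), 'force': array([-0.522,  0.583, -0.168]), 'torque': array([ 0.002, -0.045,  0.024]), 'width': 85.2473877135295} 11.0
scene {'vfov': 43.61373614871736, 'cx': 325.77288403655865, 'cy': 193.7066631173568, 'dist_coeffs': array([0.04624167, 0.        , 0.        , 0.        , 0.        ]), 'rvec': array([ 1.01996423, -2.16147797,  1.31280855]), 'tvec': array([360.50249918, 330.1557304 , 799.9263995 ])}
top {'vfov': 53.092012250008224, 'cx': 315.41493840238314, 'cy': 204.9409059241926, 'dist_coeffs': array([-0.00761742,  0.        ,  0.        ,  0.        ,  0.        ]), 'rvec': array([ 2.16081915, -2.20913254,  0.07195649]), 'tvec': array([  13.86822234,  574.24078143, 1002.13968809])}
```

View pics/top0.png

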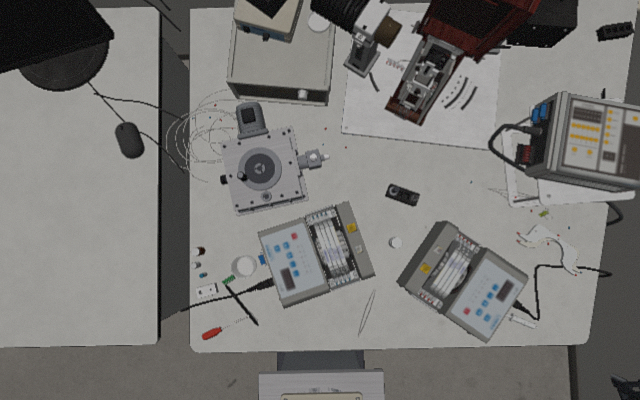

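View pics/scene0.png

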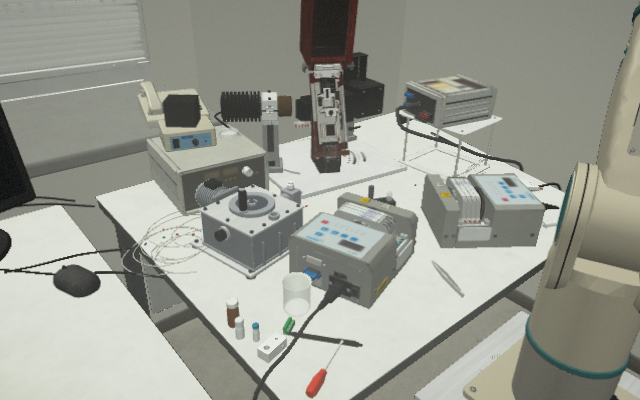

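The top view shows the pump's shaft near (260,168), its boss near (266,197) and the cuvette block near (403,195). I'll enlarge both.

Run:
```python
import cv2,numpy as np
t=cv2.imread("pics/top0.png")
a=cv2.resize(t[90:220,205:335],None,fx=4.4,fy=4.4,interpolation=cv2.INTER_CUBIC)
b=cv2.resize(t[175:215,382:424],None,fx=5,fy=5,interpolation=cv2.INTER_CUBIC)
c=np.zeros((a.shape[0],a.shape[1]+b.shape[1],3),np.uint8);c[:,:a.shape[1]]=a;c[:b.shape[0],a.shape[1]:]=b
s=cv2.imread("pics/scene0.png")[175:215,230:256];s=cv2.resize(s,None,fx=8,fy=8,interpolation=cv2.INTER_CUBIC)
c[210:210+s.shape[0],a.shape[1]:a.shape[1]+s.shape[1]]=s
cv2.imwrite("pics/crop0.png",c);print(a.shape,c.shape)
```

```text
(572, 572, 3) (572, 782, 3)
```

View pics/crop0.png

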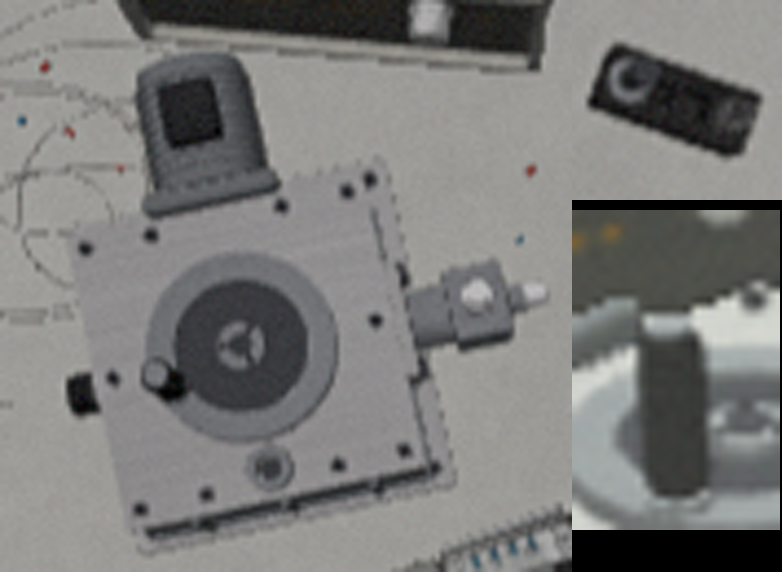

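The enlarged crop shows the shaft at (241,346), the bore at (270,467) and the knob's top at (157,376). The block's corners are at (618,43), (762,93), (737,157) and (588,105), and the pin is in its left end at (631,75).

```bash
cat > h.py <<'E'
import numpy as np,cv2
from cell import status, viewer, order, ctrl
from scipy.spatial.transform import Rotation as R
def ray(d,px,z,pose=None):
    f=200/np.tan(np.radians(d["vfov"]/2));K=np.array([[f,0,d["cx"]],[0,f,d["cy"]],[0,0,1]])
    p=cv2.undistortPoints(np.array(px,float).reshape(-1,1,2),K,np.array(d["dist_coeffs"])).reshape(-1,2)
    if pose is None:
        M=cv2.Rodrigues(np.array(d["rvec"]))[0].T;o=-M@np.array(d["tvec"])
    else:
        T=np.array(d["tool_from_camera"]);Rt=R.from_euler('xyz',pose[1]).as_matrix()
        M=Rt@T[:3,:3];o=Rt@T[:3,3]+pose[0]
    out=[]
    for q,zz in zip(p,np.broadcast_to(z,len(p))):
        v=M@np.r_[q,1];out.append(o+v*(zz-o[2])/v[2])
    return np.array(out)
def wrist(fn=None):
    s=status.read_state();d=viewer.get_image("wrist")
    if fn:cv2.imwrite(fn,d["img"][:,:,::-1])
    return d,(np.array(s["eef_pos"]),np.array(s["tool_rot"]))
def togo(p,yaw=None):
    "shift in tool axes cm (x,y,z) and turn deg from the current measured pose"
    s=status.read_state();Rt=R.from_euler('xyz',s["tool_rot"])
    return (Rt.inv().apply(np.array(p)-s["eef_pos"])/10).round(2)
E
python3 - <<'E'
from h import *
d=viewer.get_image("top")
a=lambda u,v:(205+u/4.4,90+v/4.4); b=lambda u,v:(382+(u-572)/5,175+v/5)
P=ray(d,[a(241,346),a(270,467),a(157,376),b(618,43),b(762,93),b(737,157),b(588,105),b(631,75)],[116,112,168,27,27,27,27,31])
print(P.round(1))
v=P[1]-P[0];print("bore dist",np.hypot(*v[:2]),"pump yaw",np.degrees(np.arctan2(-v[1],-v[0])))
k=P[2]-P[0];print("knob r",np.hypot(*k[:2]),np.degrees(np.arctan2(k[1],k[0])))
c=P[3:7].mean(0);e=P[4]-P[3];print("rack",c,np.degrees(np.arctan2(e[1],e[0])),np.linalg.norm(e))
T=viewer.get_image("wrist");print(T["tool_from_camera"],T["vfov"])
print(togo([P[0][0],P[0][1],300]))
E
```

```text
[[ 655.3  128.6  116. ]
 [ 591.1  114.6  112. ]
 [ 632.7  163.4  168. ]
 [ 624.  -192.7   27. ]
 [ 596.9 -264.9   27. ]
 [ 564.6 -250.9   27. ]
 [ 592.7 -176.4   27. ]
 [ 607.1 -197.9   31. ]]
bore dist 65.7310017037695 pump yaw 12.28322971194609
knob r 41.529861297801965 123.04789497416675
rack [ 594.53894774 -221.21672946   27.        ] -110.61107948042626 77.12351406545953
[[ 1.01186802e-04 -9.55836129e-01 -2.93900125e-01  7.51342828e+01]
 [ 9.99999707e-01  3.19617403e-04 -6.95185442e-04 -1.24273637e+00]
 [ 7.58418957e-04 -2.93899969e-01  9.55835882e-01 -1.31942724e+02]
 [ 0.00000000e+00  0.00000000e+00  0.00000000e+00  1.00000000e+00]] 60.401075123373296
[ 65.93 -54.33  -5.77]
```

Run:
```python
from h import *
print(togo([632.7,163.4,270]))
```

```text
[ 65.01 -58.38  -2.76]
```

play_rows --pt "4 -3.6 -2.8 0 0" --pt "8 -7.2 -2.8 0 0" --pt "12 -10.8 -2.8 0 0" --pt "16 -14.4 -2.8 0 0" --pt "20 -18 -2.8 0 0" --pt "24 -21.6 -2.8 0 0" --pt "28 -25.2 -2.8 0 0" --pt "32 -28.8 -2.8 0 0"

```text
clock: 1.0
eef_pos: [409.3, -259.0, 270.5]
tool_rot: [3.141, -0.0, 0.354]
force: [1.1, 0.0, -0.7]
width: 85.7
```

play_rows --pt "4 -3.6 0 0 0" --pt "8 -7.2 0 0 0" --pt "12 -10.8 0 0 0" --pt "16 -14.4 0 0 0" --pt "20 -18 0 0 0" --pt "24 -21.6 0 0 0" --pt "28 -25.2 0 0 0" --pt "32 -28.8 0 0 0"

```text
clock: 1.8
eef_pos: [595.5, 95.0, 270.3]
tool_rot: [3.141, 0.0, 0.354]
force: [0.6, -1.1, 0.3]
width: 85.0
```

Run:
```python
from h import *
s=status.read_state();print(s["clock"],s["eef_pos"],s["tool_rot"],s["force"])
print(togo([632.7,163.4,250]))
d,p=wrist("pics/w1.png")
```

```text
1.8 [595.51154978  95.00750683 270.27105633] [3.14135135e+00 1.25817924e-04 3.53825501e-01] [ 0.59050599 -1.1020105   0.30203968]
[ 5.86 -5.13  2.03]
```

View pics/w1.png

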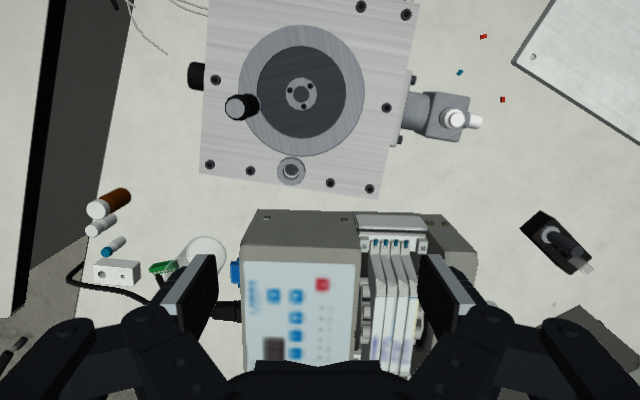

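The wrist view shows the rim's centre near (302,91), the knob's cap near (237,106), the bore near (291,171) and the pin's flange near (548,234) with its grip leaning outward.

Run:
```python
from h import *
d,p=wrist()
P=ray(d,[(302,91),(291,170.5),(237,106),(548,235)],[116,112,168,31],p)
print(P.round(1));
for a in (1,2):
    v=P[a]-P[0];print(np.hypot(*v[:2]),np.degrees(np.arctan2(v[1],v[0])))
print(togo([632.7,162.5,144]))
```

```text
[[ 662.7  146.6  116. ]
 [ 597.2  133.   112. ]
 [ 639.3  181.3  168. ]
 [ 612.5 -173.9   31. ]]
66.86777690816352 -168.22721261925128
41.78401900366883 124.02854752719612
[ 5.45 -4.23 12.63]
```

The arm was still moving during that picture, so I'll take a fresh one at rest.

Run:
```python
from h import *
import pickle
d,p=wrist("pics/w2.png");s=status.read_state();print(p,np.abs(s["qd"]).max());pickle.dump((d,p),open("w2.pkl","wb"))
cv2.imwrite("pics/w2c.png",cv2.resize(d["img"][0:220,180:400,::-1],None,fx=2.7,fy=2.7,interpolation=cv2.INTER_CUBIC))
```

```text
(array([596.61290507, 102.79174844, 269.82688152]), array([-3.1363539 , -0.00391161,  0.36457684])) 0.06374803838299697
```

View pics/w2c.png

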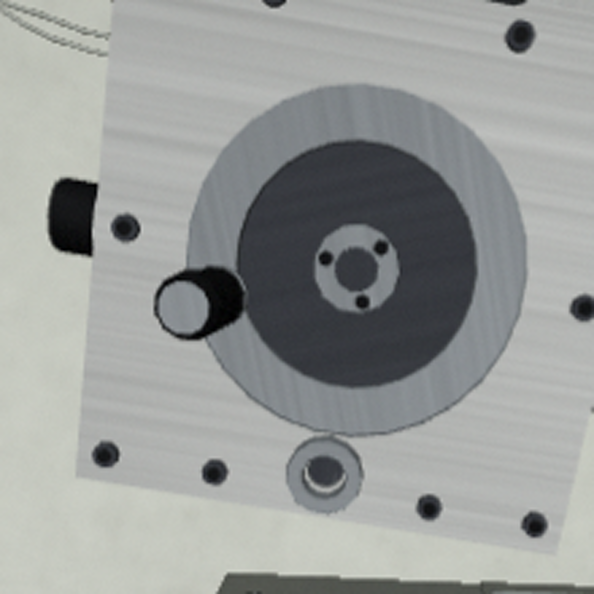

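The crop shows the rim's centre at (357,262), the bore at (325,474) and the knob's cap at (183,309).

Run:
```python
from h import *
import pickle
d,p=pickle.load(open("w2.pkl","rb"))
c=lambda u,v:(180+u/2.7,v/2.7)
P=ray(d,[c(357,262),c(357,266),c(325,474),c(183,309)],[116,120,112,168],p)
print(P.round(1));
for a in (2,3):
    v=P[a]-P[0];print(np.hypot(*v[:2]),np.degrees(np.arctan2(v[1],v[0])))
s=status.read_state();print(s["eef_pos"],s["tool_rot"])
print(togo([632.7,162.5,144]))
```

```text
[[658.8 133.3 116. ]
 [657.8 132.9 120. ]
 [593.5 119.8 112. ]
 [634.3 168.9 168. ]]
66.64928650907851 -168.3038669126971
43.16507996648817 124.47924595967054
[595.3692229   97.99465571 269.64661206] [-3.13943042e+00 -5.92666475e-04  3.60760944e-01]
[ 5.76 -4.69 12.58]
```

play_rows --pt "1.5 -1.2 1 0 0.3" --pt "3 -2.4 2 0 0.3" --pt "4.5 -3.6 3 0 0.3" --pt "5.8 -4.7 4.5 0 0.3" --pt "5.8 -4.7 5 0 0.3" --pt "5.8 -4.7 5 0 0.3" --pt "5.8 -4.7 5 0 0.3" --pt "5.8 -4.7 5 0 0.3"

```text
clock: 2.75
eef_pos: [633.4, 156.4, 221.1]
tool_rot: [3.141, -0.001, 0.352]
force: [-0.9, -0.1, 0.4]
width: 59.6
```

Run:
```python
from h import *
import pickle
d,p=wrist("pics/w3.png");s=status.read_state();print(p,np.abs(s["qd"]).max(),s["width"]);pickle.dump((d,p),open("w3.pkl","wb"))
print(s["eef_pos"],togo([633.2,163.8,144]))
```

```text
(array([633.39262345, 156.35482051, 221.05577723]), array([ 3.14094027e+00, -8.89563421e-04,  3.52381395e-01])) 0.003045820078393193 59.893308764261825
[633.37880456 156.50898887 221.15289001] [ 0.23 -0.69  7.72]
```

View pics/w3.png

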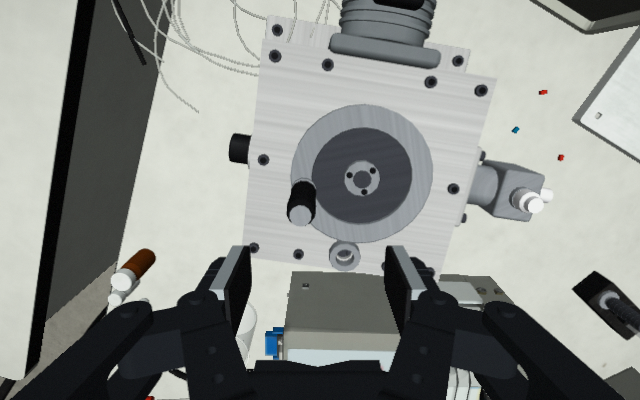

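At rest, the rim's centre is at (362,174), the knob's cap at (301,215) and the bore at (345,253).

Run:
```python
from h import *
import pickle
d,p=pickle.load(open("w3.pkl","rb"))
P=ray(d,[(362,175),(345,253),(301,215),(607,301)],[116,112,168,31],p)
print(P.round(1));
for a in (1,2):
    v=P[a]-P[0];print(np.hypot(*v[:2]),np.degrees(np.arctan2(v[1],v[0])))
print(togo([*P[2][:2],144]))
```

```text
[[ 659.2  133.5  116. ]
 [ 596.3  121.3  112. ]
 [ 634.9  168.3  168. ]
 [ 604.9 -190.5   31. ]]
64.00205796114787 -169.03383382562183
42.46171593738256 124.85676841147209
[ 0.54 -1.06  7.72]
```

play_rows --pt "0.4 -0.9 2 0 0.3" --pt "0.4 -0.9 4 0 0.3" --pt "0.4 -0.9 6 0 0.4" --pt "0.4 -0.9 7.7 0 0.5" --pt "0.4 -0.9 7.7 0 0.6" --pt "0.4 -0.9 7.7 0 0.7" --pt "0.4 -0.9 7.7 0 1" --pt "0.4 -0.9 7.7 0 1"

```text
clock: 3.6
eef_pos: [634.6, 167.3, 144.9]
tool_rot: [3.141, -0.003, 0.354]
force: [0.0, 1.2, 2.3]
width: 16.3
```

play_rows --pt "0 0 0 0 1" --pt "0 0 0 0 1" --pt "0 0 0 0 1" --pt "0 0 0 0 1"

```text
clock: 4.0
eef_pos: [634.5, 167.3, 144.8]
tool_rot: [3.141, -0.002, 0.354]
force: [-0.6, -0.6, 6.5]
width: 16.0
```

Run:
```python
from h import *
s=status.read_state();print(s["clock"],s["eef_pos"],s["tool_rot"],s["force"],s["width"])
```

```text
4.0 [634.51633806 167.27800598 144.79542205] [ 3.14127317e+00 -2.29643085e-03  3.53659637e-01] [-0.59905088 -0.56139311  6.45642787] 15.976426367125127
```

```bash
cat > plan.py <<'E'
import numpy as np,sys
y=.354;ex=np.array([np.cos(y),np.sin(y)]);ey=np.array([np.sin(y),-np.cos(y)])
def rows(a,b,n,r=42):
    t=np.radians(np.linspace(a,b,n+1));p=r*np.c_[np.cos(t),np.sin(t)];p=(p-p[0])/10
    return np.c_[p@ex,p@ey].round(2)[1:].tolist()
if __name__=="__main__":
    a=float(sys.argv[1])
    for s in sys.argv[2:]:
        b,n=s.split(",");print(a,"->",b,rows(a,float(b),int(n)));a=float(b)
E
python3 plan.py 123.5 111.5,8 99.5,8 93.5,5 87.5,5 81.5,5 75.5,5
```

```text
123.5 -> 111.5 [[0.11, -0.02], [0.22, -0.04], [0.32, -0.06], [0.43, -0.08], [0.54, -0.09], [0.65, -0.1], [0.76, -0.11], [0.87, -0.11]]
111.5 -> 99.5 [[0.11, -0.0], [0.22, 0.0], [0.33, 0.01], [0.44, 0.01], [0.55, 0.02], [0.66, 0.04], [0.77, 0.05], [0.87, 0.07]]
99.5 -> 93.5 [[0.09, 0.02], [0.17, 0.04], [0.26, 0.06], [0.34, 0.08], [0.43, 0.1]]
93.5 -> 87.5 [[0.08, 0.03], [0.17, 0.05], [0.25, 0.08], [0.33, 0.12], [0.41, 0.15]]
87.5 -> 81.5 [[0.08, 0.03], [0.16, 0.07], [0.24, 0.11], [0.32, 0.15], [0.4, 0.19]]
81.5 -> 75.5 [[0.08, 0.04], [0.15, 0.09], [0.23, 0.13], [0.3, 0.18], [0.37, 0.23]]
```

play_rows --pt "0.11 -0.02 0 0 1" --pt "0.22 -0.04 0 0 1" --pt "0.32 -0.06 0 0 1" --pt "0.43 -0.08 0 0 1" --pt "0.54 -0.09 0 0 1" --pt "0.65 -0.1 0 0 1" --pt "0.76 -0.11 0 0 1" --pt "0.87 -0.11 0 0 1"

```text
clock: 4.8
eef_pos: [640.8, 170.5, 144.8]
tool_rot: [3.141, 0.001, 0.353]
force: [-5.1, -3.2, 9.6]
width: 16.2
```

Run:
```python
from h import *
s=status.read_state();print(s["clock"],s["eef_pos"],s["tool_rot"],s["force"],s["torque"],s["width"])
```

```text
4.8 [640.81420339 170.47596525 144.78824697] [3.14096797e+00 1.37281494e-03 3.53401040e-01] [-5.12186085 -3.18871325  9.61365318] [-4.16077716e-01  9.49128535e-01  3.42354389e-04] 16.170889997446373
```

play_rows --pt "0.11 0 0 0 1" --pt "0.22 0 0 0 1" --pt "0.33 0.01 0 0 1" --pt "0.44 0.01 0 0 1" --pt "0.55 0.02 0 0 1" --pt "0.66 0.04 0 0 1" --pt "0.77 0.05 0 0 1" --pt "0.87 0.07 0 0 1"

```text
clock: 5.6
eef_pos: [649.2, 172.9, 144.8]
tool_rot: [3.141, 0.001, 0.353]
force: [-5.1, -1.4, 8.7]
width: 16.1
```

play_rows --pt "0.09 0.02 0 0 1" --pt "0.17 0.04 0 0 1" --pt "0.26 0.06 0 0 1" --pt "0.34 0.08 0 0 1" --pt "0.43 0.1 0 0 1"

```text
clock: 6.1
eef_pos: [653.4, 173.4, 144.8]
tool_rot: [3.141, 0.002, 0.353]
force: [-5.8, -2.2, 9.3]
width: 16.1
```

play_rows --pt "0.08 0.03 0 0 1" --pt "0.17 0.05 0 0 1" --pt "0.25 0.08 0 0 1" --pt "0.33 0.12 0 0 1" --pt "0.41 0.15 0 0 1"

```text
clock: 6.6
eef_pos: [656.8, 173.5, 144.8]
tool_rot: [-3.142, 0.004, 0.354]
force: [-8.3, -1.6, 11.0]
width: 16.6
```

play_rows --pt "0.08 0.03 0 0 1" --pt "0.16 0.07 0 0 1" --pt "0.24 0.11 0 0 1" --pt "0.32 0.15 0 0 1" --pt "0.4 0.19 0 0 1"

```text
clock: 7.1
eef_pos: [659.9, 173.4, 144.7]
tool_rot: [-3.141, 0.006, 0.354]
force: [-10.7, -2.1, 13.2]
width: 15.6
```

```bash
python3 plan.py 81.5 75.5,5 69.5,5 63.5,5 57.5,5 51.5,5 45.5,5 39.5,5 33.5,5 27.5,5 21.5,5 15.5,5 9.5,5
```

```text
81.5 -> 75.5 [[0.08, 0.04], [0.15, 0.09], [0.23, 0.13], [0.3, 0.18], [0.37, 0.23]]
75.5 -> 69.5 [[0.07, 0.05], [0.14, 0.1], [0.21, 0.16], [0.28, 0.21], [0.35, 0.27]]
69.5 -> 63.5 [[0.07, 0.06], [0.13, 0.12], [0.19, 0.18], [0.26, 0.24], [0.32, 0.3]]
63.5 -> 57.5 [[0.06, 0.06], [0.12, 0.13], [0.17, 0.2], [0.23, 0.27], [0.28, 0.34]]
57.5 -> 51.5 [[0.05, 0.07], [0.1, 0.14], [0.15, 0.22], [0.2, 0.29], [0.25, 0.36]]
51.5 -> 45.5 [[0.04, 0.08], [0.09, 0.15], [0.13, 0.23], [0.17, 0.31], [0.21, 0.39]]
45.5 -> 39.5 [[0.04, 0.08], [0.07, 0.16], [0.1, 0.24], [0.14, 0.32], [0.17, 0.41]]
39.5 -> 33.5 [[0.03, 0.08], [0.05, 0.17], [0.08, 0.25], [0.1, 0.34], [0.12, 0.42]]
33.5 -> 27.5 [[0.02, 0.09], [0.04, 0.17], [0.05, 0.26], [0.07, 0.35], [0.08, 0.43]]
27.5 -> 21.5 [[0.01, 0.09], [0.02, 0.17], [0.02, 0.26], [0.03, 0.35], [0.03, 0.44]]
21.5 -> 15.5 [[0.0, 0.09], [0.0, 0.18], [-0.0, 0.26], [-0.01, 0.35], [-0.01, 0.44]]
15.5 -> 9.5 [[-0.01, 0.09], [-0.02, 0.17], [-0.03, 0.26], [-0.04, 0.35], [-0.06, 0.44]]
```

play_rows --pt "0.08 0.04 0 0 1" --pt "0.15 0.09 0 0 1" --pt "0.23 0.13 0 0 1" --pt "0.3 0.18 0 0 1" --pt "0.37 0.23 0 0 1"

```text
clock: 7.6
eef_pos: [663.8, 172.9, 144.7]
tool_rot: [-3.14, 0.007, 0.354]
force: [-11.0, -0.8, 14.5]
width: 15.9
```

play_rows --pt "0.07 0.05 0 0 1" --pt "0.14 0.1 0 0 1" --pt "0.21 0.16 0 0 1" --pt "0.28 0.21 0 0 1" --pt "0.35 0.27 0 0 1"

```text
clock: 8.1
eef_pos: [668.1, 171.9, 144.7]
tool_rot: [-3.14, 0.006, 0.354]
force: [-10.9, -1.0, 13.6]
width: 16.0
```

play_rows --pt "0.07 0.06 0 0 1" --pt "0.13 0.12 0 0 1" --pt "0.19 0.18 0 0 1" --pt "0.26 0.24 0 0 1" --pt "0.32 0.3 0 0 1"

```text
clock: 8.6
eef_pos: [672.4, 170.5, 144.8]
tool_rot: [-3.14, 0.006, 0.354]
force: [-10.6, 0.1, 12.0]
width: 15.8
```

play_rows --pt "0.06 0.06 0 0 1" --pt "0.12 0.13 0 0 1" --pt "0.17 0.2 0 0 1" --pt "0.23 0.27 0 0 1" --pt "0.28 0.34 0 0 1"

```text
clock: 9.1
eef_pos: [676.4, 168.5, 144.8]
tool_rot: [-3.139, 0.005, 0.355]
force: [-9.6, 0.4, 11.7]
width: 16.2
```

play_rows --pt "0.05 0.07 0 0 1" --pt "0.1 0.14 0 0 1" --pt "0.15 0.22 0 0 1" --pt "0.2 0.29 0 0 1" --pt "0.25 0.36 0 0 1"

```text
clock: 9.6
eef_pos: [680.3, 166.2, 144.8]
tool_rot: [-3.139, 0.004, 0.355]
force: [-9.3, 0.5, 11.5]
width: 15.9
```

play_rows --pt "0.04 0.08 0 0 1" --pt "0.09 0.15 0 0 1" --pt "0.13 0.23 0 0 1" --pt "0.17 0.31 0 0 1" --pt "0.21 0.39 0 0 1"

```text
clock: 10.1
eef_pos: [684.0, 163.4, 144.8]
tool_rot: [-3.139, 0.004, 0.355]
force: [-7.2, 0.6, 11.6]
width: 16.2
```

play_rows --pt "0.04 0.08 0 0 1" --pt "0.07 0.16 0 0 1" --pt "0.1 0.24 0 0 1" --pt "0.14 0.32 0 0 1" --pt "0.17 0.41 0 0 1"

```text
clock: 10.6
eef_pos: [687.3, 160.2, 144.8]
tool_rot: [-3.139, 0.003, 0.355]
force: [-8.1, 0.7, 10.6]
width: 16.0
```

```bash
cat > fit.py <<'E'
import numpy as np
from scipy.optimize import least_squares
D=np.array([l.split() for l in open("log.txt")],float)
c=least_squares(lambda c:np.hypot(D[:,0]-c[0],D[:,1]-c[1])-42,[657,131]).x
th=np.arctan2(D[:,1]-c[1],D[:,0]-c[0])
Ft=-(D[:,2]*np.sin(th)-D[:,3]*np.cos(th));Fr=D[:,2]*np.cos(th)+D[:,3]*np.sin(th)
print("centre",c.round(1))
for a in zip(np.degrees(th).round(1),Ft.round(1),Fr.round(1)):print(*a)
E
cat > log.txt <<'E'
634.5 167.3 -.6 -.6
640.8 170.5 -5.1 -3.2
649.2 172.9 -5.1 -1.4
653.4 173.4 -5.8 -2.2
656.8 173.5 -8.3 -1.6
659.9 173.4 -10.7 -2.1
663.8 172.9 -11 -.8
668.1 171.9 -10.9 -1
672.4 170.5 -10.6 .1
676.4 168.5 -9.6 .4
E
python3 fit.py
```

```text
centre [656.5 131.5]
121.6 0.8 -0.2
112.0 5.9 -1.1
100.0 5.3 -0.5
94.3 5.9 -1.8
89.6 8.3 -1.7
85.4 10.5 -3.0
80.0 10.7 -2.7
74.0 10.2 -4.0
67.8 9.9 -3.9
61.7 8.6 -4.2
```

play_rows --pt "0.03 0.08 0 0 1" --pt "0.05 0.17 0 0 1" --pt "0.08 0.25 0 0 1" --pt "0.1 0.34 0 0 1" --pt "0.12 0.42 0 0 1"

```text
clock: 11.1
eef_pos: [690.3, 156.5, 144.8]
tool_rot: [-3.14, 0.002, 0.355]
force: [-6.5, 0.9, 8.5]
width: 15.9
```

play_rows --pt "0.02 0.09 0 0 1" --pt "0.04 0.17 0 0 1" --pt "0.05 0.26 0 0 1" --pt "0.06 0.3 0 0 1"

```text
clock: 11.5
eef_pos: [692.2, 153.7, 144.8]
tool_rot: [-3.14, 0.002, 0.354]
force: [-6.2, 0.7, 9.5]
width: 15.8
```

```bash
cat >> log.txt <<'E'
680.3 166.2 -9.3 .5
684 163.4 -7.2 .6
687.3 160.2 -8.1 .7
E
python3 - <<'E' >> log.txt
from h import *
s=status.read_state();print(*s["eef_pos"][:2],*s["force"][:2])
E
python3 fit.py|tail -5
```

```text
61.8 8.6 -4.2
55.6 8.0 -4.8
49.3 5.8 -4.2
43.0 6.0 -5.4
31.8 3.8 -5.0
```

play_rows --pt "0.01 0.09 0 0 1" --pt "0.01 0.18 0 0 1"

```text
clock: 11.7
eef_pos: [693.0, 152.3, 144.8]
tool_rot: [-3.14, 0.001, 0.355]
force: [-5.6, 0.5, 8.8]
width: 16.0
```

```bash
echo "690.3 156.5 -6.5 .9">>log.txt; python3 - <<'E' >> log.txt
from h import *
s=status.read_state();print(*s["eef_pos"][:2],*s["force"][:2])
E
python3 fit.py|tail -3
python3 - <<'E'
from h import *
import numpy as np
exec(open("fit.py").read().split("print")[0])
t=np.degrees(th)
def m(p,t):
    x=p[0]-t; f=p[1]
    return np.where(x<-50,f,np.where(x<-30,f+5-(x+30)/10,np.where(x<0,f-5*x/30,f-x*2.5/14)))
k=(t<84)|(t>93);k[0]=0
r=least_squares(lambda p:m(p,t[k])-Ft[k],[42,5.5]);print(r.x,np.sqrt((r.fun**2).mean()))
for T in range(34,54,2):print(T,least_squares(lambda p:m([T,p[0]],t[k])-Ft[k],[5.5]).cost.round(2),end="; ")
E
```

```text
31.8 3.8 -5.0
36.5 4.6 -4.7
29.6 3.2 -4.6
[42.98099047  5.55931597] 0.3856155168693453
34 3.58; 36 2.56; 38 1.79; 40 1.27; 42 1.0; 44 1.0; 46 22.66; 48 23.58; 50 24.71; 52 53.96;
```

play_rows --pt "-0.08 -0.06 0 0 1" --pt "-0.15 -0.12 0 0 1" --pt "-0.15 -0.12 0 0 1" --pt "-0.15 -0.12 0 0 1"

```text
clock: 12.1
eef_pos: [693.1, 152.0, 144.9]
tool_rot: [3.141, -0.002, 0.354]
force: [-0.6, 0.4, 5.7]
width: 16.0
```

```bash
python3 - <<'E' >> log.txt
from h import *
s=status.read_state();print(*s["eef_pos"][:2],*s["force"][:2])
E
python3 fit.py|tail -1
```

```text
29.3 0.6 -0.4
```

play_rows --pt "0 0 0 0 0.8" --pt "0 0 0 0 0.6" --pt "0 0 0 0 0.4" --pt "0 0 0 0 0.3" --pt "0 0 -2 0 0.3" --pt "0 0 -5 0 0.3" --pt "0 0 -8 0 0.3" --pt "0 0 -8 0 0.3"

```text
clock: 12.9
eef_pos: [695.1, 152.4, 228.2]
tool_rot: [3.141, -0.009, 0.353]
force: [1.3, 0.3, 0.8]
width: 59.8
```

Run:
```python
from h import *
s=status.read_state();print(s["eef_pos"],s["tool_rot"],s["force"])
print(togo([605,-194.5,200]))
d,p=wrist("pics/w4.png")
```

```text
[695.145974   152.36095668 228.1931678 ] [ 3.14066673 -0.00866603  0.35349846] [1.29061289 0.26699412 0.75867432]
[-20.49  29.42   2.67]
```

play_rows --pt "-1.5 2.2 0 -6 0.3" --pt "-4 5.7 0 -12 0.3" --pt "-6.8 9.7 0 -18 0.3" --pt "-9.6 13.8 0 -24 0.3" --pt "-12.4 17.8 0 -30 0.3" --pt "-15.2 21.8 0 -36 0.3" --pt "-18 25.8 0 -42 0.3" --pt "-20.5 29.4 0 -49 0.3"

```text
clock: 13.75
eef_pos: [600.0, -197.6, 221.9]
tool_rot: [-3.139, 0.001, 1.213]
force: [0.4, -0.5, 0.2]
width: 60.1
```

play_rows --pt "0 0 0 0 0.3" --pt "0 0 0 0 0.3" --pt "0 0 0 0 0.3" --pt "0 0 0 0 0.3" --pt "0 0 0 0 0.3"

```text
clock: 14.25
eef_pos: [602.4, -193.2, 223.2]
tool_rot: [-3.141, -0.001, 1.212]
force: [0.6, -0.1, -0.3]
width: 59.9
```

Run:
```python
from h import *
import pickle
d,p=wrist("pics/w5.png");s=status.read_state();print(p,np.abs(s["qd"]).max());pickle.dump((d,p),open("w5.pkl","wb"))
print(togo([605,-194.5,160]))
```

```text
(array([ 602.37246482, -193.24701587,  223.19560821]), array([-3.14135319e+00, -5.03960645e-04,  1.21151196e+00])) 0.006469166801279911
[0.01 0.28 6.33]
```

View pics/w5.png

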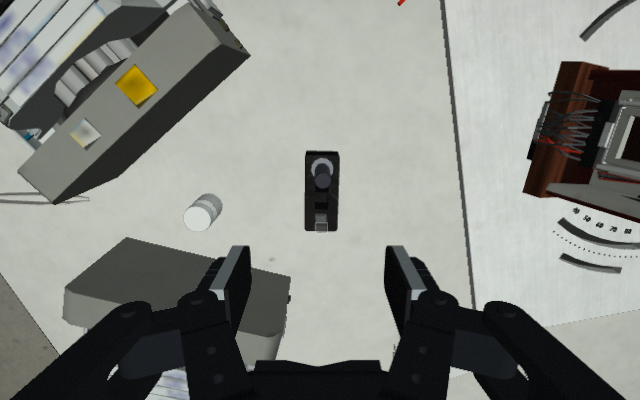

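The wrist view shows the block square to the jaws. The flange is near (321,167), the grip's top near (323,182) and the cuvette at the near end.

Run:
```python
from h import *
import pickle
d,p=pickle.load(open("w5.pkl","rb"))
P=ray(d,[(321,167.5),(323,182),(322,191),(305,151),(339,151),(340,231),(304,231)],[31,75,27,27,27,27,27],p)
print(P.round(1), togo(P[0]),togo(P[1]),P[3:].mean(0))
```

```text
[[ 606.  -191.3   31. ]
 [ 606.2 -194.1   75. ]
 [ 598.3 -214.9   27. ]
 [ 596.9 -171.5   27. ]
 [ 627.6 -183.    27. ]
 [ 600.7 -261.9   27. ]
 [ 565.9 -248.8   27. ]] [ 0.34  0.26 19.23] [ 0.08  0.39 14.83] [ 597.76092004 -216.29109109   27.        ]
```

play_rows --pt "0.1 0.3 3 0 0.3" --pt "0.2 0.32 6 0 0.3" --pt "0.2 0.32 9 0 0.3" --pt "0.2 0.32 12 0 0.3" --pt "0.2 0.32 14.5 0 0.3" --pt "0.2 0.32 16.5 0 0.4" --pt "0.2 0.32 17.4 0 0.5" --pt "0.2 0.32 17.4 0 0.6"

```text
clock: 15.1
eef_pos: [605.0, -193.6, 48.2]
tool_rot: [-3.139, 0.0, 1.21]
force: [-0.7, -0.8, 0.1]
width: 34.2
```

play_rows --pt "0 0 0 0 0.7" --pt "0 0 0 0 0.75" --pt "0 0 0 0 0.8" --pt "0 0 0 0 1" --pt "0 0 0 0 1" --pt "0 0 0 0 1" --pt "0 0 0 0 1"

```text
clock: 15.8
eef_pos: [606.4, -194.6, 50.5]
tool_rot: [3.14, -0.0, 1.209]
force: [0.3, 0.0, 6.3]
width: 12.1
```

play_rows --pt "0 0 -0.5 0 1" --pt "0 0 -2 0 1" --pt "0 0 -5 0 1" --pt "0 0 -9 0 1" --pt "0 0 -13 0 1" --pt "0 0 -17 0 1" --pt "0 0 -18 0 1" --pt "0 0 -18 0 1"

```text
clock: 16.6
eef_pos: [606.6, -194.5, 232.1]
tool_rot: [3.137, -0.0, 1.209]
force: [-0.8, 0.0, -0.5]
width: 12.3
```

play_rows --pt "2 -0.9 0 6 1" --pt "5.5 -2.4 0 12 1" --pt "9.5 -4.1 0 18 1" --pt "13.5 -5.9 0 24 1" --pt "17.5 -7.6 0 30 1" --pt "21.5 -9.3 0 36 1" --pt "25.5 -11.1 0 43 1" --pt "28.6 -12.4 0 49 1"

```text
clock: 17.4
eef_pos: [588.8, 120.2, 227.4]
tool_rot: [-3.14, 0.004, 0.352]
force: [0.0, -0.4, -0.2]
width: 12.5
```

play_rows --pt "0 0 0 0 1" --pt "0 0 1.5 0 1" --pt "0 0 3 0 1" --pt "0 0 3 0 1" --pt "0 0 3 0 1" --pt "0 0 3 0 1" --pt "0 0 3 0 1"

```text
clock: 18.1
eef_pos: [591.2, 116.8, 199.9]
tool_rot: [3.141, -0.001, 0.353]
force: [1.2, 0.9, -0.8]
width: 12.5
```

```bash
python3 - <<'E'
from h import *
import pickle
d,p=wrist("pics/w6.png");s=status.read_state();print(s["clock"],p,np.abs(s["qd"]).max(),s["width"],s["force"]);pickle.dump((d,p),open("w6.pkl","wb"))
print(togo([592,117,184]))
im=d["img"][200:400,180:460,::-1];cv2.imwrite("pics/w6c.png",cv2.resize(im,None,fx=2.8,fy=2.8,interpolation=cv2.INTER_CUBIC))
E
python3 fit.py|head -1
```

```text
18.15 (array([591.24688897, 116.83595579, 199.89288923]), array([ 3.14143572e+00, -9.48619742e-04,  3.53477423e-01])) 0.0029063684233305246 12.761018804162054 [ 0.61028357 -0.14357237 -0.82418883]
[0.07 0.02 1.59]
centre [656.5 131.5]
```

View pics/w6c.png

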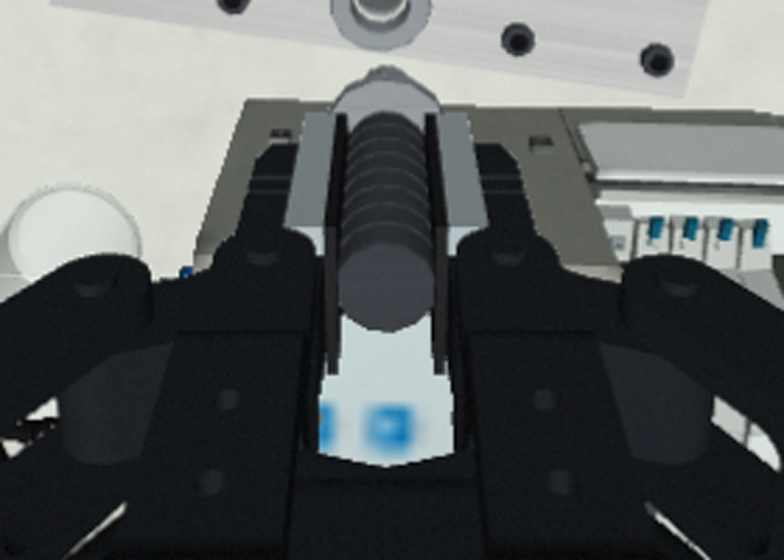

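Run:
```python
import cv2
i=cv2.imread("pics/w6.png")[165:320,265:370]
cv2.imwrite("pics/w6d.png",cv2.resize(i,None,fx=3.8,fy=3.8,interpolation=cv2.INTER_CUBIC))
```

```text
(no output)
```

View pics/w6d.png

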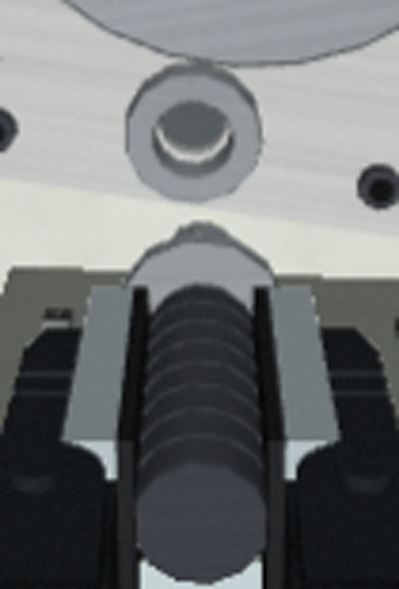

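The bore's mouth is at (194,133) in this crop, the grip's top disc at (201,520), the flange spans 127–277 with its far edge at 232, and the tip peeks out at y=223.

Run:
```python
from h import *
import pickle
d,p=pickle.load(open("w6.pkl","rb"))
c=lambda u,v:(265+u/3.8,165+v/3.8)
B=ray(d,[c(194,133),c(194,62),c(126,130),c(262,130)],112,p);print("bore",B.round(1), B[1]+0)
f=200/np.tan(np.radians(d["vfov"]/2));K=np.array([[f,0,d["cx"]],[0,f,d["cy"]],[0,0,1]])
T=np.linalg.inv(np.array(d["tool_from_camera"]))
def circ(x,y,z,r):
    a=np.linspace(0,2*np.pi,361);t=np.c_[x+r*np.cos(a),y+r*np.sin(a),np.full(361,z)]
    q=cv2.projectPoints(t,cv2.Rodrigues(T[:3,:3])[0],T[:3,3],K,np.array(d["dist_coeffs"]))[0].reshape(-1,2)
    q=(q-[265,165])*3.8;return q[:,0].min(),q[:,0].max(),q[:,1].min(),q[:,1].max()
# tool z of pin parts: tip +46.5, flange top +19.5, underside 23.5, grip top -24.5
for x in(-3,-1.5,0,1.5,3):
    print(x,*[np.round(circ(x,0,z,r)) for z,r in((-24.5,7),(19.5,11),(23.5,11))])
# bore in tool frame
Rt=R.from_euler('xyz',p[1]);print("bore tool",Rt.inv().apply(B[0]-p[0]))
```

```text
bore [[593.5 120.1 112. ]
 [605.7 124.6 112. ]
 [589.8 131.6 112. ]
 [598.2 109.  112. ]] [605.7025715  124.55713511 112.        ]
-3 [140. 285. 494. 618.] [124. 295. 265. 420.] [125. 293. 253. 404.]
-1.5 [140. 286. 480. 605.] [124. 295. 254. 410.] [125. 293. 242. 394.]
0 [139. 286. 466. 592.] [123. 296. 243. 400.] [125. 293. 231. 384.]
1.5 [139. 286. 452. 579.] [123. 296. 232. 389.] [125. 294. 220. 374.]
3 [139. 286. 438. 565.] [123. 296. 221. 379.] [125. 294. 209. 364.]
bore tool [ 3.14222764 -2.26652457 87.89555496]
```

play_rows --pt "0.13 -0.06 1 0 1" --pt "0.25 -0.12 2 0 1" --pt "0.25 -0.12 3 0 1" --pt "0.25 -0.12 3.3 0 1" --pt "0.25 -0.12 3.3 0 1" --pt "0.25 -0.12 3.3 0 1"

```text
clock: 18.75
eef_pos: [592.9, 119.1, 166.3]
tool_rot: [3.142, -0.0, 0.354]
force: [-0.1, 0.3, -0.2]
width: 12.5
```

Run:
```python
from h import *
import pickle
d,p=wrist("pics/w7.png");s=status.read_state();print(s["clock"],p,np.abs(s["qd"]).max(),s["width"],s["force"]);pickle.dump((d,p),open("w7.pkl","wb"))
i=d["img"][190:300,265:370,::-1]
cv2.imwrite("pics/w7d.png",cv2.resize(i,None,fx=5,fy=5,interpolation=cv2.INTER_CUBIC))
```

```text
18.8 (array([592.93724176, 119.0681159 , 166.27912799]), array([ 3.14158257e+00, -9.38286342e-05,  3.53758384e-01])) 0.007373328671081798 12.251073827272426 [-0.09294257  0.70190082 -0.74516869]
```

View pics/w7d.png

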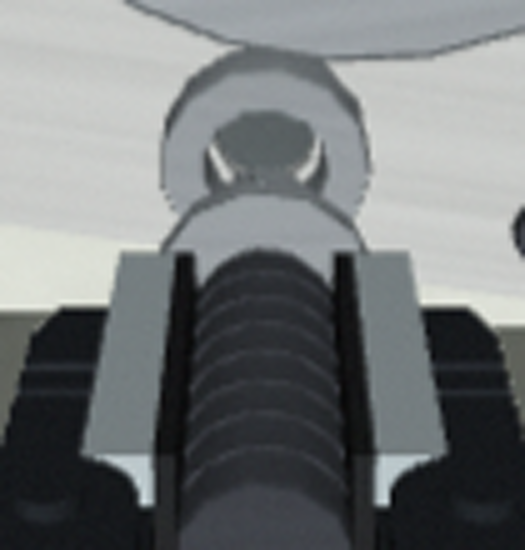

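In this crop the bore's mouth is centred near (266,168). The flange's far edge is at y=193 and the tip's edge near y=175.

Run:
```python
from h import *
import pickle
d,p=pickle.load(open("w7.pkl","rb"))
f=200/np.tan(np.radians(d["vfov"]/2));K=np.array([[f,0,d["cx"]],[0,f,d["cy"]],[0,0,1]])
T=np.linalg.inv(np.array(d["tool_from_camera"]))
def circ(x,y,z,r):
    a=np.linspace(0,2*np.pi,361);t=np.c_[x+r*np.cos(a),y+r*np.sin(a),np.full(361,z)]
    q=cv2.projectPoints(t,cv2.Rodrigues(T[:3,:3])[0],T[:3,3],K,np.array(d["dist_coeffs"]))[0].reshape(-1,2)
    q=(q-[265,190])*5;return np.round([q[:,0].min(),q[:,0].max(),q[:,1].min(),q[:,1].max()])
h=p[0][2]-112
for x in(-1,0,1,2):
    print(x,"fl top",circ(x,-1,19.5,11),"fl und",circ(x,-1,23.5,11),"tip",circ(x,-1,46.5,4),"mouth",circ(x,-1,h,7),"boss",circ(x,-1,h,12.5))
```

```text
-1 fl top [152. 378. 205. 410.] fl und [155. 376. 189. 389.] tip [229. 301. 167. 233.] mouth [205. 325. 117. 229.] boss [158. 372.  72. 271.]
0 fl top [152. 379. 195. 401.] fl und [155. 376. 179. 381.] tip [229. 301. 158. 224.] mouth [205. 325. 109. 221.] boss [158. 372.  64. 264.]
1 fl top [152. 379. 185. 392.] fl und [154. 376. 169. 372.] tip [229. 301. 150. 216.] mouth [205. 325. 101. 213.] boss [157. 372.  55. 256.]
2 fl top [152. 379. 176. 383.] fl und [154. 376. 160. 363.] tip [229. 301. 142. 208.] mouth [205. 325.  93. 205.] boss [157. 373.  47. 248.]
```

play_rows --pt "0.1 0 0 0 1" --pt "0.1 0 0.3 0 1" --pt "0.1 0 0.6 0 1" --pt "0.1 0 0.9 0 1" --pt "0.1 0 1.2 0 1" --pt "0.1 0 1.2 0 1"

```text
clock: 19.4
eef_pos: [593.4, 119.3, 153.7]
tool_rot: [-3.142, 0.001, 0.354]
force: [-0.2, 0.4, -1.5]
width: 12.7
```

play_rows --pt "0 0 0.2 0 1" --pt "0 0 0.4 0 1" --pt "0 0 0.6 0 1" --pt "0 0 0.8 0 1" --pt "0 0 0.8 0 1"

```text
clock: 19.9
eef_pos: [593.6, 119.3, 146.0]
tool_rot: [-3.142, 0.0, 0.354]
force: [0.1, 0.3, -0.8]
width: 12.0
```

play_rows --pt "0 0 0.15 0 1" --pt "0 0 0.3 0 1" --pt "0 0 0.45 0 1" --pt "0 0 0.6 0 1" --pt "0 0 0.6 0 1"

```text
clock: 20.4
eef_pos: [593.4, 119.2, 140.0]
tool_rot: [-3.142, 0.001, 0.354]
force: [-0.3, -0.3, -0.3]
width: 12.7
```

No resistance with the tip now below the web's level, so it is in the slot. I'll go on until it seats.

play_rows --pt "0 0 0.1 0 1" --pt "0 0 0.2 0 1" --pt "0 0 0.3 0 1" --pt "0 0 0.35 0 1" --pt "0 0 0.35 0 1"

```text
clock: 20.9
eef_pos: [593.5, 119.3, 136.7]
tool_rot: [-3.142, 0.001, 0.354]
force: [-2.6, -0.2, 0.1]
width: 12.2
```

play_rows --pt "0 0 0.08 0 1" --pt "0 0 0.15 0 1" --pt "0 0 0.2 0 1" --pt "0 0 0.2 0 1"

```text
clock: 21.3
eef_pos: [593.6, 119.2, 135.7]
tool_rot: [3.141, 0.0, 0.354]
force: [-5.4, -1.3, 8.9]
width: 12.2
```

play_rows --pt "-0.1 0 -0.04 0 1" --pt "-0.15 0 -0.06 0 1" --pt "-0.15 0 -0.06 0 0.9" --pt "-0.15 0 -0.06 0 0.8" --pt "-0.15 0 -0.06 0 0.6" --pt "-0.15 0 -0.06 0 0.5" --pt "-0.15 0 -0.06 0 0.4" --pt "-0.15 0 -0.06 0 0.4"

```text
clock: 22.1
eef_pos: [592.4, 118.9, 135.3]
tool_rot: [-3.142, -0.0, 0.354]
force: [-0.0, 0.0, -1.0]
width: 51.1
```

play_rows --pt "0 0 -0.5 0 0.4" --pt "0 0 -2 0 0.4" --pt "0 0 -4 0 0.4" --pt "0 0 -6 0 0.4" --pt "0 0 -8 0 0.4" --pt "0 0 -8 0 0.4" --pt "0 0 -8 0 0.4" --pt "0 0 -8 0 0.4"

```text
clock: 22.9
eef_pos: [591.7, 118.7, 214.5]
tool_rot: [-3.141, 0.002, 0.354]
force: [-0.3, -0.1, 0.3]
width: 51.4
```

play_rows --pt "-2 0 0 0 0.4" --pt "-4 0 0 0 0.4" --pt "-6 0 0 0 0.4" --pt "-7 0 0 0 0.4" --pt "-7 0 0 0 0.4" --pt "-7 0 0 0 0.4" --pt "-7 0 0 0 0.4"

```text
clock: 23.6
eef_pos: [527.7, 95.1, 215.3]
tool_rot: [-3.142, -0.001, 0.354]
force: [0.6, -0.7, 0.8]
width: 51.1
```

Run:
```python
from h import *
d,p=wrist("pics/w8.png");s=status.read_state();print(s["clock"],p,np.abs(s["qd"]).max(),s["width"],s["force"])
i=d["img"][40:240,180:460,::-1];cv2.imwrite("pics/w8c.png",cv2.resize(i,None,fx=2.8,fy=2.8,interpolation=cv2.INTER_CUBIC))
```

```text
23.65 (array([527.71084867,  95.07432695, 215.33937711]), array([-3.14152601e+00, -1.02678940e-03,  3.53993274e-01])) 0.005077984677796136 51.305990664625575 [ 0.28722203 -0.19562982 -0.10530689]
```

View pics/w8c.png

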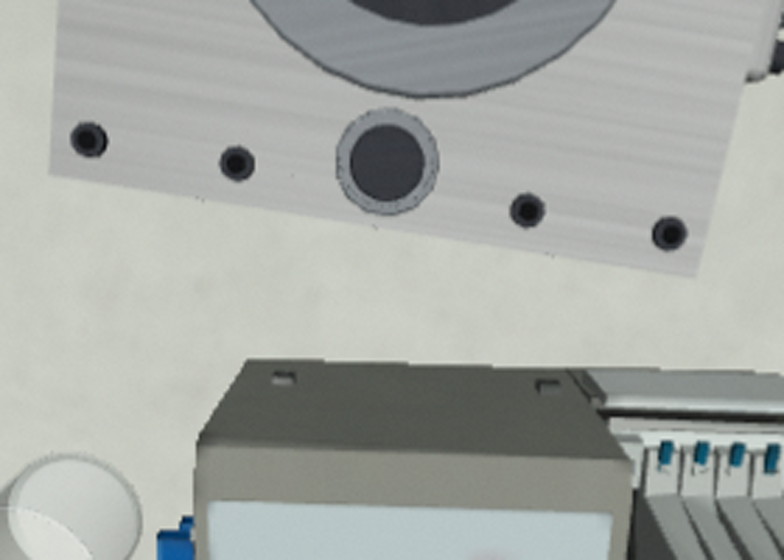

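The pin stands in the bore and points straight at the camera: the grip's disc is centred on the flange at (387,161). The beaker is where it was.

```bash
python3 -c "
from cell import order
print(order.finish_job())"
```

```text
the job is handed in; nothing more can be done
None
```

I turned the flywheel clockwise to just past dead centre, put the timing pin in the bore until its flange seated, and handed the job in at about 24 s. Handing in gave no verdict, so the points below are my own checks.

- **Flywheel:** the force along the knob's path was about 5.5 N at first. It rose to nearly 11 N at the plunger, then eased to 3.2 N. A fit to these forces puts dead centre at about 43° (world angle). I stopped about 13° past it, inside the 5–23° window, and took the load off the knob before letting go.
- **Pin:** it went down past the crank web's level without resistance. At the seating height I had worked out, the force rose to about 9 N down and 5 N sideways. I backed off slightly, let go and withdrew.
- **Last look:** the final picture shows the pin upright and centred on the boss, with the arm clear and the force near zero. The beaker is where it was. I did not look at the cuvette and bottle again after the pin was lifted; no unexpected force showed at the calls' ends.
- **What disagreed:** the top and wrist cameras differed by up to about 7 mm on the positions of the bore and knob. I settled the final alignment from a close wrist picture showing pin and bore together.

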